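Put the washed two-tier stand back together

ROBOT

A 6-joint arm with a two-finger parallel gripper is mounted at the origin on the work surface. World frame = base frame: x ahead of the robot, y to its left, z up, the work surface at z = 0. Lengths are in m, angles in rad, forces in N, time in s.
With the tool pointing down it reaches from about 0.4 to 0.925 m from the base axis. Payload 3.4 kg.
Tool frame: the origin (TCP) lies at the very end of the fingers, on their centre line; the grasp point (between the pads) lies arm.grip_point_offset behind it (arm.grip_point_offset is the distance from the TCP to the grasp point, in m); z points along the fingers, y is the line along which they close (so a half turn about z gives the same grasp; the last joint's range is limited). The gripper opens to 85 mm and grips with 20 to 120 N. Pads are 22 mm wide; open, the fingers measure 114 mm over their backs; the gripper's body (76 mm by 85 mm) begins 54 mm behind the grasp point. The pads swing forward as they close: fully open they stand 13 mm farther back than shut.
Start: joints at [-0.073, 0.307, 1.506, -0, 1.328, -0.073], TCP at [0.575, -0, 0.231] pointing down, gripper open.
Joint ranges: [-3.12, 3.12], [-1.05, 2.28], [0.14, 2.33], [-1.42, 4.57], [0.1, 2.73], [-2.68, 2.68]. Speed limits (rad/s): [2.57, 2.57, 3.14, 3.14, 3.14, 3.14].

INTERFACE

Orientations are given as a unit quaternion [x, y, z, w].
In Python, from plant import arm, eyes, workorder gives the robot as it stands.
- The arm moves only by the tool send_rows, never from a script. Its argument "moves" is a list that holds one entry, the list of rows, each a list of 7 numbers: the shift along the tool's x, y, z in m, then the turn, a rotation vector about the tool's x, y, z in degrees, then the opening, from -1 (shut) to 1 (fully open). A call has 1 to 12 rows; each row is the pose to reach, as a shift and turn from the pose commanded when the call began, along the tool's axes at that moment; what a row does not reach only later rows make up. A row lasts 1/10 s, in which the tool goes at most 50 mm and 8.59 degrees, less where a joint would pass 70% of its speed; a pose out of reach is approached as far as the arm can. A call with a gripper value outside its range is refused whole. The fingers move at their own pace and stop on an object; the grip force is fixed at half the most. Time passes only in rows, so rows that repeat a pose let the fingers close. It gives the time, the measured TCP pose, the force, the opening and the grip force at its end, in the units of the state.
- arm.observe(): the state, without advancing time (a new reading comes with each control period).
- eyes.grab_frame(name): name is "scene" or "side" or "wrist"; returns the picture (480x640x3 uint8, blue, green, red); there is no depth.
- eyes.camera_model(name): a dict with "intrinsics" (3x3 intrinsics, pixels), "R" (3x3) and "t" (3): a world point X has camera coordinates R X + t. Camera axes: x right, y down, z forward; pixel columns grow to the right and rows downward; lengths in m; the calibration is good to about 2 mm. A picture is of the moment at which its call begins: read the wrist's pose just before it. camera_model takes no time and is no camera call; for the wrist camera it gives the pose at the moment of the call.
- workorder.job_done(): hands the job in; it is judged then, once.
The state is a dict: "t": time; "joints": joint angles; "qd": joint speeds; "joint_torque": joint torques, N m; "tool_pos": TCP position; "orientation": TCP orientation; "contact_force": force on the tool from outside, world axes, zero at the start; "wrist_torque": the same for the moment, N m; "width": opening from 0.0 (shut) to 1.0 (fully open); "gripper_force": force on a finger pad.
Only numpy, scipy, OpenCV 4.12 (cv2) and the standard library are available. Lean on these libraries where they do the work, as an engineer would, in place of code of your own. Each camera call takes 0.05 s, during which the arm holds its last target. There are 200 camera calls.

TASK

The two trays of the two-tier stand have been washed and lie on the sloping dish drainer. Put the stand back together: first the deep tray with the large holes, then the shallow one with the small holes, each lowered gently (not dropped) so that all four corner holes go over the posts and the tray sits level and fully home on its shoulders. Let go of both trays and leave the other things on the counter where they are.

Things in the scene. Friction and masses are not known exactly. Their poses are not given: they have to be found in the camera images.
- stand: Stand, fixed: pale wooden base 190 x 216 mm (x, y) and four stepped aluminium posts at x +-66, y +-78 mm. Origin: centre of its underside on the counter, z up. Each post: 26 mm thick up to the lower shoulder, 60 mm above the counter; 17 mm thick to the upper shoulder at 130 mm (edge bevelled 1.3 mm); then an 8 mm pin, tapered over its last 10 mm, ending at 154 mm. Same after a half turn.
- drainer: Fixed dish drainer, 176 x 430 mm (x, y), steel slats over a white drip tray; origin: centre of its underside, z up. Its bed rises 30 degrees towards its +x (away from the robot) to 118 mm; an 18 mm ledge runs along the low front edge. The two trays lie on the bed against the ledge, side by side, centres about 103 mm either side of its middle; either tray may be on either side.
- lower_tray_grip (a point): Deep tray, loose, pale wood, 0.3 kg: 168 x 192 mm (x, y), floor 6 mm, rim 34 mm high and 4 mm thick, 21 mm corner holes at x +-66, y +-78 mm. A hand-hold board, 12 mm thick (x) and 96 mm long (y), rises along its middle to 58 mm. This point: middle of that board, 36 mm over the centre of the underside; z square to the floor (tilted 30 degrees on the drainer). Seated it is 96 mm over the counter.
- upper_tray_grip (a point): Shallow tray, loose, pale wood, 0.24 kg: same plan, floor, hole places and hand-hold board as the deep tray (168 x 192 mm, board 12 x 96 mm rising to 58 mm), but rim only 18 mm high and corner holes 12 mm. This point: middle of the board, 36 mm over the centre of the underside; axes as for the deep tray. Seated it is 166 mm over the counter, on the stand's centre line.
- jar: Bystander: grey ceramic jar with a knobbed lid, 78 mm across, 109 mm high; origin at the centre of its underside. It stands on the robot's side, near the middle.
- mill: Bystander: dark wooden pepper mill, 54 mm across, 169 mm high; origin at the centre of its underside. It stands behind the drainer.
- mug: Bystander: white mug, 78 mm across, 92 mm high; origin at the centre of its underside, handle to its +y. It stands on the robot's side of the stand.
- spoons: Bystander: fan of four aluminium measuring spoons lying flat on the robot's side of the drainer, about 150 mm long, 15 mm high; origin on the counter near their middle.
- glass_a: Bystander: lower of two stacked glass containers with clip lids, 119 x 160 x 63 mm; origin at the centre of its underside. At the back, in the middle.
- glass_b: Bystander: upper of the two stacked glass containers, same size; origin at the centre of its underside.
- oil: Bystander: green glass oil bottle, 60 mm across, 190 mm high; origin at the centre of its underside. It stands behind the stand.

How it is judged:
By the outcome, as a careful person would: the job done as asked, in the order asked, and still so for the second after the job is handed in, with the robot touching nothing.
It also fails if it takes over 69 s, if anything falls off the work surface, if the arm or the gripper's body presses on something with over 40 N, if the wrist force passes 120 N, or if a joint passes its speed limit or range.

## Working session

There is one attempt and no reset: what is moved stays moved. The work goes in short steps, Python scripts to look and compute and a tool call to move; the robot and the scene stay as the last step left them, time stands still between calls to the robot, and variables do not carry over. Pictures are saved under pics/ and viewed, at most 10 in all, crops included, and the job is handed in when it is done.

Besides the shell and the picture viewer there is one more tool, called after "Emit:" by a JSON object that holds its "api" and its "payload". send_rows: Moves the arm, as the interface text tells. Its arguments: {"type":"object","properties":{"moves":{"type":"array"}},"required":["moves"]}

```bash
mkdir -p pics; ls
python3 - <<'E'
from plant import arm, eyes, workorder
import cv2
print(arm.observe(), arm.grip_point_offset)
for n in ("scene","side"):
    cv2.imwrite(f"pics/{n}0.png",eyes.grab_frame(n)); print(n,eyes.camera_model(n))
E
```

```text
pics
{'t': 0.0, 'joints': array([-7.35093978e-02,  3.07536963e-01,  1.50767521e+00,  3.06873957e-07,
        1.32838307e+00, -7.35122312e-02]), 'qd': array([ 4.74604986e-05, -1.10586121e-03, -2.42212467e-05, -1.06192647e-03,
       -1.43807438e-03,  1.72931345e-04]), 'joint_torque': array([-2.40806599e-03, -4.57556927e+01, -2.51919490e+01, -3.95127336e-04,
        1.32516641e-02, -2.41733758e-06]), 'tool_pos': array([5.74305444e-01, 2.13312701e-05, 2.30400984e-01]), 'orientation': array([ 7.07105451e-01,  7.07107402e-01, -6.53995369e-04, -7.58206008e-04]), 'contact_force': array([ 0.26106483, -0.27277556, -0.02315418]), 'wrist_torque': array([0.04133636, 0.0604744 , 0.02470063]), 'gripper_force': 0.0, 'width': 1.0020966149823793} 0.0187
scene {'intrinsics': array([[464.12887772,   0.        , 325.34092733],
       [  0.        , 464.12887772, 231.90018986],
       [  0.        ,   0.        ,   1.        ]]), 'R': array([[ 0.28976089,  0.95709815,  0.00132672],
       [ 0.82314994, -0.24850042, -0.5105602 ],
       [-0.48832653,  0.14903246, -0.85984099]]), 't': array([-0.17837887, -0.41950689,  1.21612871])}
side {'intrinsics': array([[492.0563084 ,   0.        , 310.84846156],
       [  0.        , 492.0563084 , 230.96305637],
       [  0.        ,   0.        ,   1.        ]]), 'R': array([[ 7.39376134e-01, -6.73292463e-01, -4.37648126e-04],
       [-3.56336406e-01, -3.90759152e-01, -8.48723542e-01],
       [ 5.71268150e-01,  6.27681881e-01, -5.28836607e-01]]), 't': array([-0.40740694,  0.27058876,  0.79268308])}
```

View pics/scene0.png

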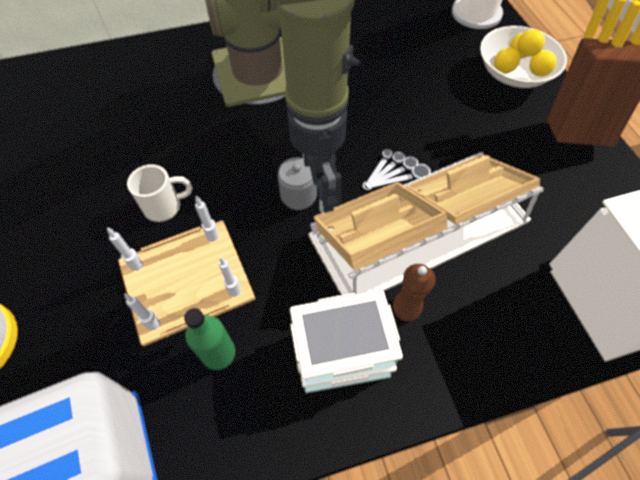

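View pics/side0.png

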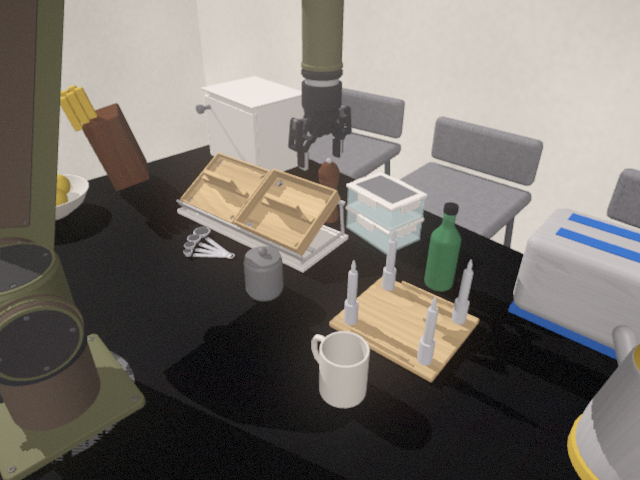

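The pictures show the stand at the right of the robot (scene about (185,280)) and the drainer on the left. The tray nearer the stand (scene (380,220)) looks deeper. I'll zoom in on both.

Run:
```python
import cv2,numpy as np
s=cv2.imread("pics/scene0.png");d=cv2.imread("pics/side0.png")
def crop(im,x,y,w,h,k,step=20):
    c=cv2.resize(im[y:y+h,x:x+w],None,fx=k,fy=k,interpolation=cv2.INTER_CUBIC)
    for u in range(-(-x//step)*step,x+w,step):
        cv2.line(c,((u-x)*k,0),((u-x)*k,6),(0,0,255),1);cv2.putText(c,str(u),((u-x)*k+2,9),0,.32,(0,255,255),1)
    for v in range(-(-y//step)*step,y+h,step):
        cv2.line(c,(0,(v-y)*k),(6,(v-y)*k),(0,0,255),1);cv2.putText(c,str(v),(8,(v-y)*k+3),0,.32,(0,255,255),1)
    return c
cv2.imwrite("pics/t1.png",crop(s,305,145,245,125,3)); 
cv2.imwrite("pics/t2.png",crop(d,170,145,180,120,4))
```

```text
(no output)
```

View pics/t1.png

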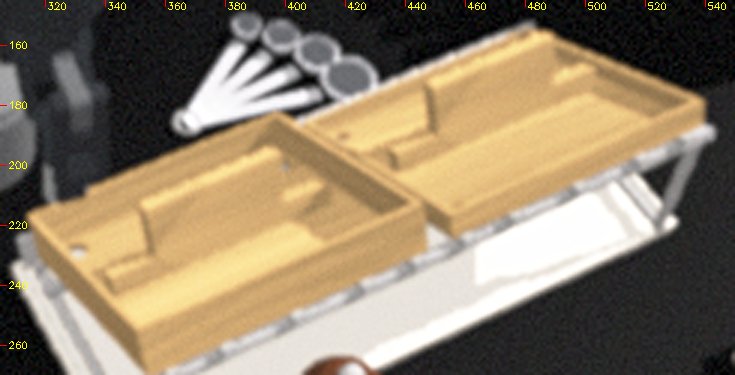

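View pics/t2.png

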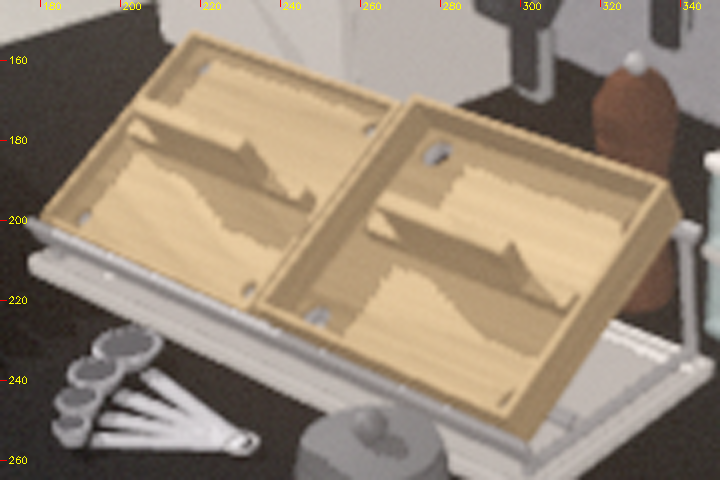

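Side view: the right-hand tray is the deep one, with rim corners near (296,250), (235,222), (274,169) and (337,192). The shallow one is on the left, with corners (180,199) and (218,153). Next I fit the poses from both cameras.

```bash
cat > h.py <<'E'
import numpy as np
from scipy.optimize import least_squares
from scipy.spatial.transform import Rotation as Ro
def proj(c,X):
    p=(np.asarray(X)@c["R"].T+c["t"])@c["intrinsics"].T; return p[:,:2]/p[:,2:]
def rot(yaw,tilt): return Ro.from_euler("ZY",[yaw,-tilt])
def fit(P,obs,x0,free):
    """obs: list of (cam, {idx:(u,v)}); params x,y,z,yaw,tilt; free = mask"""
    free=np.array(free,bool); x0=np.array(x0,float)
    def full(q): x=x0.copy(); x[free]=q; return x
    def res(q):
        x=full(q); W=rot(x[3],x[4]).apply(P)+x[:3]
        return np.concatenate([(proj(c,W[list(o)])-np.array(list(o.values()))).ravel() for c,o in obs])
    s=least_squares(res,x0[free],loss="soft_l1"); return full(s.x),res(s.x).round(1)
E
python3 - <<'E'
from h import *
from plant import eyes
S,D=eyes.camera_model("scene"),eyes.camera_model("side")
sg=np.array([[-1,-1],[-1,1],[1,1],[1,-1]])
pins=np.c_[sg*[.066,.078],np.full(4,.154)]
x,r=fit(pins,[(S,{0:(111,231),1:(199,200),2:(223,260),3:(128,297)}),(D,{0:(434,301),1:(353,263),2:(392,233),3:(469,263)})],[.6,-.3,0,0,0],[1,1,0,1,0]);print("stand",x.round(4),r)
rim=lambda h:np.c_[sg*[.084,.096],np.full(4,h)]
x,r=fit(rim(.034),[(S,{0:(314,216.7),1:(397.7,182.7),2:(447.3,214.3),3:(355,261)}),(D,{0:(295.8,249.5),1:(234.5,221.8),2:(273.8,169.3),3:(337,191.5)})],[.6,.1,.06,0,.52],[1]*5);print("deep",x.round(4),np.degrees(x[3:]),r);xd=x
x,r=fit(rim(.018),[(S,{1:(486.7,155.7),2:(540.3,178.3),3:(456.7,219)}),(D,{1:(180.5,199.3),2:(218,153.3)})],[.6,.3,.06,0,.52],[1]*5);print("shal",x.round(4),np.degrees(x[3:]),r)
for x in(xd,x): print("grip",x[:3]+rot(x[3],x[4]).apply([0,0,.036]))
E
```

```text
stand [ 0.5525 -0.2602  0.      0.1432  0.    ] [-0.9 -0.1 -0.3 -1.1 -0.4 -1.  -0.3 -0.6 -0.2 -8.2  0.1 -6.1  0.8 -6.4
  0.3 -7. ]
deep [0.5858 0.1189 0.0633 0.184  0.4774] [10.54312853 27.35365931] [ 0.5  2.1 -0.6  0.3 -0.2  2.4 -1.7 -0.3  0.1 -1.2 -2.2 -0.9 -1.3  0.3
 -0.8 -0.4]
shal [0.5518 0.328  0.0646 0.1609 0.5242] [ 9.21624882 30.03673062] [-4.3  1.   0.5  3.  -0.2 -0.3 -1.7 -0.5 -1.  -1.5]
grip [0.56957844 0.11586286 0.09526904]
grip [0.5339793  0.32507587 0.0957724 ]
```

Run:
```python
import cv2,numpy as np
s=cv2.imread("pics/scene0.png");d=cv2.imread("pics/side0.png")
out=np.zeros((600,800,3),np.uint8)
R=[(s,95,190,60,75),(s,180,190,60,60),(s,205,250,60,60),(s,110,285,60,60),(d,410,285,60,80),(d,330,252,60,75),(d,370,222,60,75),(d,445,252,60,75)]
for i,(im,x,y,w,h) in enumerate(R):
    c=cv2.resize(im[y:y+75,x:x+50],None,fx=4,fy=4,interpolation=cv2.INTER_CUBIC)
    for u in range(0,50,10): cv2.line(c,(u*4,0),(u*4,5),(0,0,255));cv2.putText(c,str(x+u),(u*4,14),0,.3,(0,255,255))
    for v in range(10,75,10): cv2.line(c,(0,v*4),(5,v*4),(0,0,255));cv2.putText(c,str(y+v),(7,v*4+3),0,.3,(0,255,255))
    a,b=(i//4)*300,(i%4)*200; out[a:a+300,b:b+200]=c
cv2.imwrite("pics/st.png",out)
```

```text
(no output)
```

View pics/st.png

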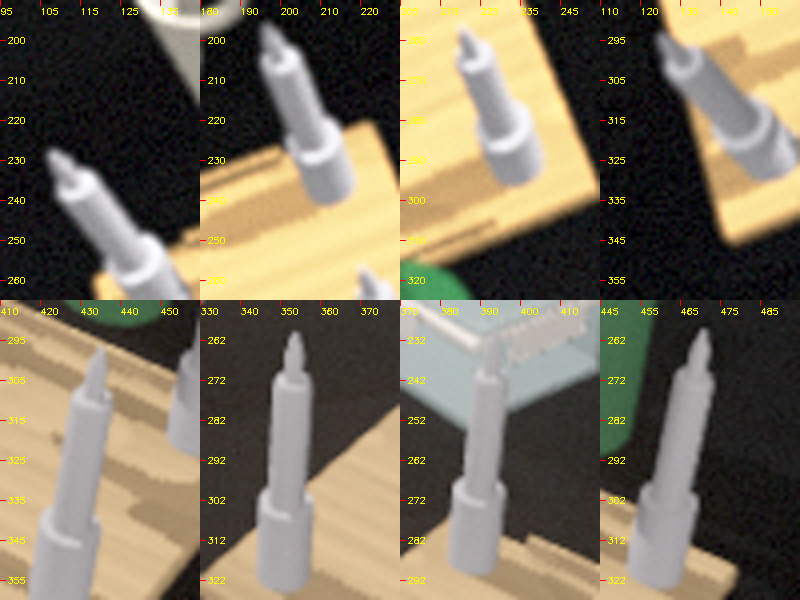

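Run:
```python
from h import *
from plant import eyes
S,D=eyes.camera_model("scene"),eyes.camera_model("side")
sg=np.array([[-1,-1],[-1,1],[1,1],[1,-1]])*[.066,.078]
P=np.vstack([np.c_[sg,np.full(4,h)] for h in(.154,.130,.060)])
so={0:(107.5,227.5),1:(196.5,196),2:(220.5,258),3:(125.5,293.5)}
do={0:(435.2,297),1:(353.5,260),2:(392.5,230.8),3:(471.5,259),4:(432.5,308.7),5:(352.7,272),6:(392.5,240.8),7:(469.5,270.3),8:(427.5,342),9:(351.5,302),10:(389.5,270),11:(462.2,300)}
for n,o in(("both",[(S,so),(D,do)]),("S",[(S,so)]),("D",[(D,do)])):
  for z in (0,1):
    x,r=fit(P,o,[.55,-.26,0,.14,0],[1,1,z,1,0]);print(n,x.round(4),r)
```

```text
both [ 0.5458 -0.267   0.      0.1415  0.    ] [-1.6  1.  -2.1  0.9 -2.7 -1.3 -2.6  0.2 -0.5 -0.3 -0.2 -0.   0.9 -1.7
 -0.9  0.1  0.2 -0.3 -0.  -0.9 -0.2 -1.1 -1.3 -0.  -0.2 -1.4 -0.5 -0.2
 -0.3 -1.1 -0.4  0.9]
both [ 0.5473 -0.2658 -0.0022  0.1434  0.    ] [-0.4  2.3 -1.1  2.1 -1.5 -0.3 -1.2  1.4 -0.6  0.  -0.2  0.4  0.7 -1.2
 -1.3  0.5  0.1 -0.   0.  -0.5 -0.4 -0.7 -1.6  0.3 -0.3 -1.3 -0.5  0.1
 -0.4 -0.8 -0.7  1.1]
S [ 0.5465 -0.2633  0.      0.1382  0.    ] [ 0.7  0.6  0.2  0.7 -0.5 -1.4 -0.3 -0.1]
S [ 0.5498 -0.2621  0.0055  0.1378  0.    ] [ 0.3  0.4  0.5  0.3 -0.  -1.4 -0.7  0.2]
D [ 0.5451 -0.2681  0.      0.1437  0.    ] [ 0.1  0.2  0.   0.5  1.  -1.3 -0.6  0.5  0.7  0.3  0.2 -0.4 -0.1 -0.7
 -0.9  0.3  0.2 -0.8 -0.3  0.3 -0.1 -0.7 -0.1  1.3]
D [ 5.448e-01 -2.684e-01  3.000e-04  1.437e-01  0.000e+00] [ 0.1  0.2 -0.   0.5  1.  -1.3 -0.6  0.5  0.8  0.3  0.1 -0.4 -0.1 -0.8
 -0.9  0.3  0.2 -0.8 -0.4  0.3 -0.1 -0.7 -0.   1.3]
```

```bash
cat >> h.py <<'E'
FL=np.array([[0,1,0],[1,0,0],[0,0,-1.]])
def toolpose(grip,yaw,tilt,back=0.,dz=0.,off=.0187):
    """TCP pose so that the grasp point is at grip, retracted by back along the tool"""
    R=rot(yaw,tilt).as_matrix()@FL
    return np.array(grip)+R[:,2]*(off-back)+[0,0,dz],R
def delta(p,R):
    from plant import arm
    o=arm.observe(); R0=Ro.from_quat(o["orientation"])
    return R0.inv().apply(p-o["tool_pos"]).round(4),(R0.inv()*Ro.from_matrix(R)).as_rotvec(degrees=True).round(2)
E
python3 - <<'E'
from h import *
from plant import eyes,arm
S,D,W=[eyes.camera_model(n) for n in("scene","side","wrist")]
def tri(a,b):
    A=[]
    for c,(u,v) in((S,a),(D,b)):
        M=c["intrinsics"]@np.c_[c["R"],c["t"]]; A+= [u*M[2]-M[0],v*M[2]-M[1]]
    X=np.linalg.svd(np.array(A))[2][-1]; return X[:3]/X[3]
print("jar knob",tri((295,163),(263,251)))
o=arm.observe();R0=Ro.from_quat(o["orientation"]).as_matrix()
print(W["intrinsics"][0,0],"cam in tool",R0.T@(-W["R"].T@W["t"]-o["tool_pos"]),"axes\n",(W["R"]@R0).round(3))
g=np.array([.5696,.1159,.0953])
print(delta(*toolpose(g,.165,np.pi/6,back=.12)), toolpose(g,.165,np.pi/6,back=.12)[0])
print(delta(*toolpose([.546,-.266,.166],.141,0,back=.15)))
E
```

```text
jar knob [ 0.41257117 -0.00537854  0.10499115]
338.65868306410374 cam in tool [ 0.07222544  0.00032508 -0.14233024] axes
 [[-0.     1.    -0.   ]
 [-0.959 -0.    -0.285]
 [-0.285  0.     0.959]]
(array([ 0.1075, -0.0546,  0.0476]), array([-30.03,   2.46,  -9.24])) [0.51963791 0.10758062 0.18302837]
(array([-0.266 , -0.0285, -0.0668]), array([-0.1 , -0.02, -8.08]))
```

Emit:
{"api": "send_rows", "payload": {"moves": [[[-0.266,-0.0285,-0.067,0,0,-8.1,1],[-0.266,-0.0285,-0.067,0,0,-8.1,1],[-0.266,-0.0285,-0.067,0,0,-8.1,1],[-0.266,-0.0285,-0.067,0,0,-8.1,1],[-0.266,-0.0285,-0.067,0,0,-8.1,1],[-0.266,-0.0285,-0.067,0,0,-8.1,1],[-0.266,-0.0285,-0.067,0,0,-8.1,1],[-0.266,-0.0285,-0.067,0,0,-8.1,1],[-0.266,-0.0285,-0.067,0,0,-8.1,1],[-0.266,-0.0285,-0.067,0,0,-8.1,1]]]}}

```text
t: 1.1
tool_pos: [0.5464, -0.2644, 0.2977]
orientation: [0.655, 0.756, 0.0, -0.001]
contact_force: [-0.0, -0.1, -0.1]
width: 0.997
gripper_force: 0.0
```

Run:
```python
from h import *
from plant import eyes,arm
import cv2,pickle
o=arm.observe();W=eyes.camera_model("wrist");im=eyes.grab_frame("wrist")
pickle.dump((o,W),open("w1.pkl","wb"));print(o["t"],o["tool_pos"],abs(o["qd"]).max())
P=np.vstack([np.c_[np.array([[-1,-1],[-1,1],[1,1],[1,-1]])*[.066,.078],np.full(4,h)] for h in(.154,.130)])
print(proj(W,rot(.141,0).apply(P)+[.546,-.266,0]).round(1))
cv2.imwrite("pics/w1.png",im)
```

```text
1.1 [ 0.54640914 -0.26442225  0.29774095] 0.004091358745771132
[[246.9 310.8]
 [235.7 136.4]
 [399.4 136.8]
 [387.8 311.1]
 [251.8 299.5]
 [242.2 136.9]
 [393.1 137.2]
 [383.1 299.7]]
```

View pics/w1.png

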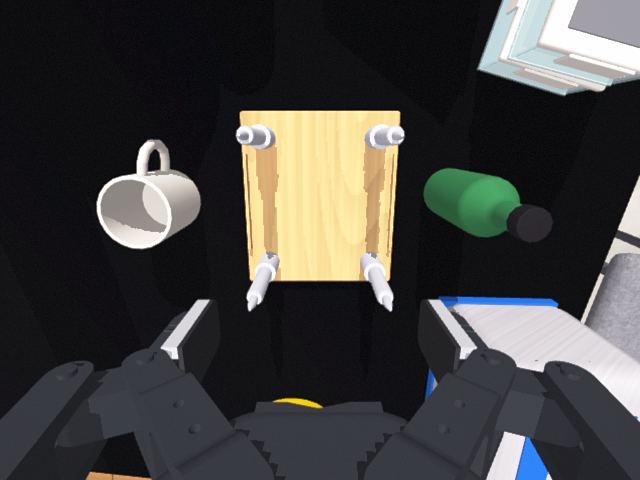

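The wrist view shows the pin tips at about (250,309), (239,136), (402,136) and (390,310). That is 3 px right of the prediction, so the stand is about 2 mm further in +x. Now to the deep tray.

Run:
```python
from h import *
import pickle
o,W=pickle.load(open("w1.pkl","rb"))
P=np.c_[np.array([[-1,-1],[-1,1],[1,1],[1,-1]])*[.066,.078],np.full(4,.154)]
print(fit(P,[(W,{0:(250,309),1:(239.5,136),2:(402,136),3:(390,309.5)})],[.55,-.26,0,.14,0],[1,1,0,1,0]))
print(delta(*toolpose([.5696,.1159,.0953],.165,np.pi/6,back=.12)))
```

```text
(array([ 0.54836762, -0.26479248,  0.        ,  0.14109182,  0.        ]), array([-0.4,  1. , -0.7, -0.7,  0.6, -0.3,  0.5,  0.8]))
(array([0.372 , 0.0266, 0.1152]), array([-30.04,   0.28,  -1.24]))
```

Emit:
{"api": "send_rows", "payload": {"moves": [[[0.372,0.0266,0.115,-30,0.3,-1.2,1],[0.372,0.0266,0.115,-30,0.3,-1.2,1],[0.372,0.0266,0.115,-30,0.3,-1.2,1],[0.372,0.0266,0.115,-30,0.3,-1.2,1],[0.372,0.0266,0.115,-30,0.3,-1.2,1],[0.372,0.0266,0.115,-30,0.3,-1.2,1],[0.372,0.0266,0.115,-30,0.3,-1.2,1],[0.372,0.0266,0.115,-30,0.3,-1.2,1],[0.372,0.0266,0.115,-30,0.3,-1.2,1],[0.372,0.0266,0.115,-30,0.3,-1.2,1],[0.372,0.0266,0.115,-30,0.3,-1.2,1]]]}}

```text
t: 2.25
tool_pos: [0.5207, 0.1059, 0.1838]
orientation: [0.625, 0.736, 0.197, 0.168]
contact_force: [-0.8, -0.4, -1.4]
width: 1.0
gripper_force: 0.0
```

Run:
```python
from h import *
from plant import eyes,arm
import cv2,pickle
o=arm.observe();W=eyes.camera_model("wrist");im=eyes.grab_frame("wrist")
pickle.dump((o,W),open("w2.pkl","wb"))
sg=np.array([[-1,-1],[-1,1],[1,1],[1,-1]])
g=np.array([.5696,.1159,.0953]);R=rot(.165,np.pi/6)
f=lambda P:proj(W,R.apply(P)+g-R.apply([0,0,.036])).round(1).tolist()
print("rim",f(np.c_[sg*[.084,.096],np.full(4,.034)]));print("board top",f([[0,-.048,.058],[0,.048,.058]]));print("holes",f(np.c_[sg*[.066,.078],np.full(4,.006)]))
cv2.imwrite("pics/w2.png",im)
```

```text
rim [[216.3, 349.6], [191.5, 102.2], [440.9, 102.1], [417.3, 349.4]]
board top [[316.6, 311.6], [316.2, 178.0]]
holes [[243.6, 313.9], [230.6, 131.5], [402.4, 131.4], [390.2, 313.7]]
```

View pics/w2.png

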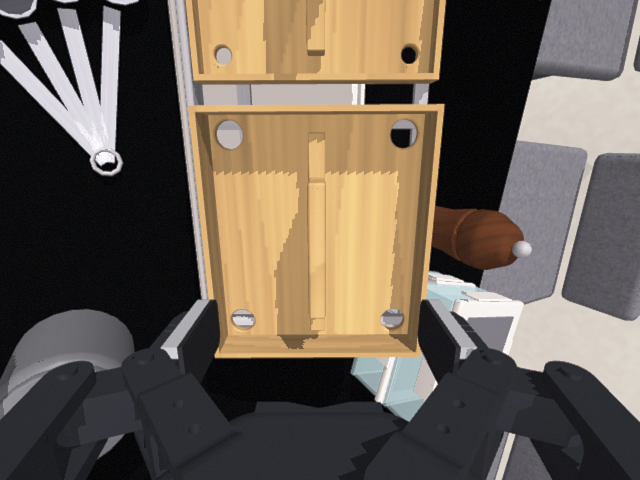

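Run:
```python
from h import *
import pickle
o,W=pickle.load(open("w2.pkl","rb"))
sg=np.array([[-1,-1],[-1,1],[1,1],[1,-1]])
mk=lambda h:np.vstack([np.c_[sg*[.084,.096],np.full(4,h)],np.c_[sg*[.066,.078],np.full(4,.006)],[[0,-.048,.058],[0,.048,.058]]])
x,r=fit(mk(.034),[(W,{0:(214,354),1:(191,106),2:(442,105),3:(420,354),4:(243.5,319),5:(229.5,135),6:(403.5,134),7:(391,318)})],[.586,.119,.063,.165,np.pi/6],[1,1,1,1,0])
gd=x[:3]+rot(x[3],x[4]).apply([0,0,.036]);print(x.round(4),gd.round(4),r)
y,r=fit(mk(.018),[(W,{0:(193,80),3:(440,80),4:(224,55),7:(409,55),8:(316,52)})],[.552,.32,.063,x[3],np.pi/6],[1,1,1,0,0])
gs=y[:3]+rot(y[3],y[4]).apply([0,0,.036]);print(y.round(4),gs.round(4),r, rot(x[3],x[4]).inv().apply(y[:3]-x[:3]))
print(delta(*toolpose(gd,x[3],x[4])))
```

```text
[0.5862 0.1163 0.0672 0.1669 0.5236] [0.5685 0.1133 0.0984] [ 1.9  0.6 -0.9 -0.2  0.4  0.1 -1.3  0.1 -0.2 -0.8  0.3 -0.2 -0.1  0.4
  0.2 -0.2]
[0.5506 0.3227 0.0691 0.1669 0.5236] [0.5329 0.3197 0.1003] [  1.9   0.6  -1.8   0.   -0.5   0.7   0.6   0.2  -0.1 -82.5] [2.05076475e-04 2.09460688e-01 2.07151225e-03]
(array([ 0.0004, -0.0012,  0.1169]), array([ 0.07,  0.17, -0.24]))
```

Emit:
{"api": "send_rows", "payload": {"moves": [[[0.0004,-0.0012,0.04,0,0.2,-0.2,1],[0.0004,-0.0012,0.07,0,0.2,-0.2,1],[0.0004,-0.0012,0.095,0,0.2,-0.2,1],[0.0004,-0.0012,0.115,0,0.2,-0.2,1],[0.0004,-0.0012,0.115,0,0.2,-0.2,1],[0.0004,-0.0012,0.115,0,0.2,-0.2,1],[0.0004,-0.0012,0.115,0,0.2,-0.2,-1],[0.0004,-0.0012,0.115,0,0.2,-0.2,-1],[0.0004,-0.0012,0.115,0,0.2,-0.2,-1],[0.0004,-0.0012,0.115,0,0.2,-0.2,-1],[0.0004,-0.0012,0.115,0,0.2,-0.2,-1],[0.0004,-0.0012,0.115,0,0.2,-0.2,-1]]]}}

```text
t: 3.5
tool_pos: [0.576, 0.1157, 0.0837]
orientation: [0.623, 0.738, 0.198, 0.167]
contact_force: [-3.5, -1.1, 5.6]
width: 0.13
gripper_force: 59.6
```

Run:
```python
from h import *
from plant import arm
o=arm.observe();print({k:np.round(v,3) for k,v in o.items()})
print(toolpose([.5685,.1133,.0984],.1669,np.pi/6)[0])
```

```text
{'t': np.float64(3.5), 'joints': array([ 0.106,  0.355,  2.112,  0.206,  0.155, -0.256]), 'qd': array([-0.001,  0.001, -0.001, -0.002,  0.001,  0.001]), 'joint_torque': array([ 5.0000e-03, -3.5382e+01, -1.4949e+01,  1.3600e-01, -2.9090e+00,
        1.0000e-02]), 'tool_pos': array([0.576, 0.116, 0.084]), 'orientation': array([0.623, 0.738, 0.198, 0.167]), 'contact_force': array([-3.516, -1.053,  5.64 ]), 'wrist_torque': array([-0.025,  0.232, -0.015]), 'gripper_force': np.float64(59.61), 'width': np.float64(0.13)}
[0.57772008 0.11485328 0.08220532]
```

```bash
cat >> h.py <<'E'
ST=np.array([.5484,-.2648]);SY=.141
def over(h,ey=0.,en=0.):
    """TCP pose with the tray underside h over the counter; ey,en = TCP offset from the nominal grasp along tray y, z"""
    R=rot(SY,0).as_matrix()
    p=np.r_[ST,h+.036-.0187+en]+R[:,1]*ey
    return p,R@FL
E
python3 - <<'E'
from h import *
from plant import arm
o=arm.observe();print(delta(o["tool_pos"]+[0,0,.15],Ro.from_quat(o["orientation"]).as_matrix()))
print(delta(o["tool_pos"]+[-.0,-.12,.18],rot(.154,np.radians(15)).as_matrix()@FL))
print(delta(*over(.20,.001,.002)),over(.2,.001,.002)[0])
E
```

```text
(array([ 1.000e-04,  7.510e-02, -1.298e-01]), array([0., 0., 0.]))
(array([-0.1182,  0.0728, -0.1659]), array([15.05, -0.35,  0.72]))
(array([-0.3694, -0.0105, -0.1631]), array([30.05, -0.45,  1.49])) [ 0.54825947 -0.26380992  0.2193    ]
```

Emit:
{"api": "send_rows", "payload": {"moves": [[[0,0.005,-0.0087,0,0,0,-1],[0,0.02,-0.035,0,0,0,-1],[0,0.04,-0.07,0,0,0,-1],[0,0.06,-0.104,0,0,0,-1],[0,0.075,-0.13,0,0,0,-1],[-0.03,0.075,-0.14,4,0,0.2,-1],[-0.07,0.073,-0.155,9,-0.2,0.4,-1],[-0.11,0.072,-0.165,15,-0.3,0.7,-1],[-0.15,0.06,-0.166,18,-0.3,0.9,-1],[-0.19,0.045,-0.166,21,-0.4,1,-1],[-0.23,0.03,-0.165,24,-0.4,1.2,-1],[-0.27,0.018,-0.164,27,-0.4,1.3,-1]]]}}

```text
t: 4.7
tool_pos: [0.5539, -0.1631, 0.2324]
orientation: [0.654, 0.756, 0.019, 0.015]
contact_force: [0.8, 0.1, -4.7]
width: 0.126
gripper_force: 59.3
```

Run:
```python
from h import *
from plant import arm
o=arm.observe();print(o["joints"].round(2),o["width"],o["gripper_force"],o["contact_force"],o["wrist_torque"])
print(delta(*over(.20,.001,.002)))
```

```text
[-0.38  0.29  1.53  0.03  1.28 -0.53] 0.12556213245074066 59.288572669029236 [ 0.7856309   0.10931074 -4.67650845] [-0.0094143   0.00789376  0.00184539]
(array([-0.0989, -0.0206,  0.0119]), array([ 2.72, -0.14,  0.16]))
```

Emit:
{"api": "send_rows", "payload": {"moves": [[[-0.04,-0.01,0.005,1,0,0.1,-1],[-0.08,-0.018,0.01,2,-0.1,0.1,-1],[-0.099,-0.0206,0.012,2.7,-0.1,0.2,-1],[-0.099,-0.0206,0.012,2.7,-0.1,0.2,-1],[-0.099,-0.0206,0.012,2.7,-0.1,0.2,-1],[-0.099,-0.0206,0.012,2.7,-0.1,0.2,-1]]]}}

```text
t: 5.3
tool_pos: [0.5498, -0.2611, 0.2205]
orientation: [0.655, 0.755, 0.002, 0.001]
contact_force: [-0.3, -0.1, -3.2]
width: 0.129
gripper_force: 59.2
```

Run:
```python
from h import *
from plant import eyes,arm
import cv2
o=arm.observe();print(o["tool_pos"],delta(*over(.20,.001,.002)))
s=eyes.grab_frame("scene");d=eyes.grab_frame("side");w=eyes.grab_frame("wrist")
cv2.imwrite("pics/sc2.png",s);cv2.imwrite("pics/sd2.png",d);cv2.imwrite("pics/w3.png",w)
S,D=eyes.camera_model("scene"),eyes.camera_model("side")
# overlay: predicted tray holes/rim from the TCP and posts
R=Ro.from_quat(o["orientation"]).as_matrix()@FL; c=o["tool_pos"]-R@[0,.001,.0193]
sg=np.array([[-1,-1],[-1,1],[1,1],[1,-1]])
out=[]
for im,C,(x,y) in((s,S,(80,140)),(d,D,(320,160))):
    k=3; cr=cv2.resize(im[y:y+190,x:x+133],None,fx=k,fy=k,interpolation=cv2.INTER_CUBIC)
    x0=x
    cr=cv2.resize(im[y:y+200,x:x+180],None,fx=2.2,fy=2.2,interpolation=cv2.INTER_CUBIC);k=2.2
    for h,col,v in((.034,(0,0,255),[.084,.096]),(0,(255,0,0),[.084,.096])):
        q=proj(C,np.c_[sg*v,np.full(4,h)]@R.T+c); cv2.polylines(cr,[((q-[x,y])*k).astype(int)],True,col,1)
    q=proj(C,np.c_[sg*[.066,.078],np.full(4,.154)]@rot(SY,0).as_matrix().T+np.r_[ST,0])
    for a in (q-[x,y])*k: cv2.circle(cr,tuple(int(t) for t in a),3,(0,255,0),1)
    out.append(cr)
cv2.imwrite("pics/ov.png",np.hstack(out))
```

```text
[ 0.54977932 -0.26114959  0.22046138] (array([-0.0024, -0.0019,  0.0012]), array([ 0.27, -0.03,  0.02]))
```

View pics/ov.png

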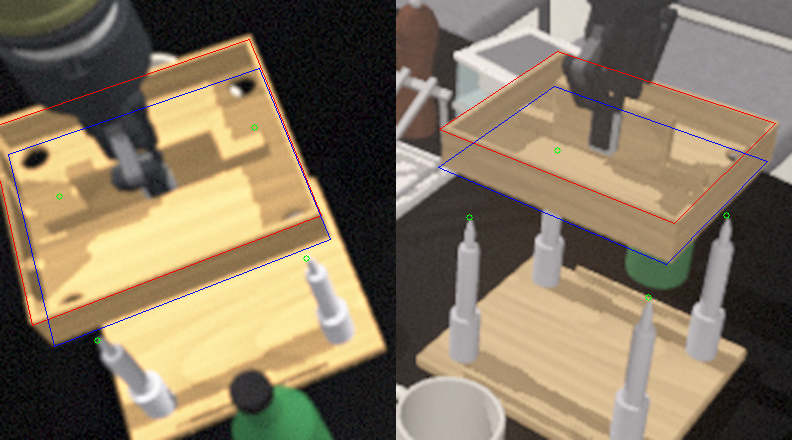

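The overlay shows the predicted tray outline on the real tray in both views. The pin tips are within about 1–2 px of their predicted points. I'll lower over the pins first.

Emit:
{"api": "send_rows", "payload": {"moves": [[[-0.0024,-0.0019,0.005,0.3,0,0,-1],[-0.0024,-0.0019,0.02,0.3,0,0,-1],[-0.0024,-0.0019,0.035,0.3,0,0,-1],[-0.0024,-0.0019,0.05,0.3,0,0,-1],[-0.0024,-0.0019,0.062,0.3,0,0,-1],[-0.0024,-0.0019,0.064,0.3,0,0,-1],[-0.0024,-0.0019,0.064,0.3,0,0,-1],[-0.0024,-0.0019,0.064,0.3,0,0,-1]]]}}

```text
t: 6.25
tool_pos: [0.5495, -0.2657, 0.1574]
orientation: [0.656, 0.755, -0.0, 0.001]
contact_force: [-0.4, 0.1, -3.3]
width: 0.133
gripper_force: 59.1
```

Run:
```python
from h import *
from plant import eyes,arm
import cv2
o=arm.observe();print(o["tool_pos"],o["contact_force"],o["wrist_torque"],delta(*over(.135,.001,.002)),delta(*over(.06,.001,.002)))
w=eyes.grab_frame("wrist");d=eyes.grab_frame("side")
cv2.imwrite("pics/lo.png",np.hstack([cv2.resize(w,None,fx=.75,fy=.75)[:, 40:440],cv2.resize(d[160:340,320:500],(360,360))]))
```

```text
[ 0.54947644 -0.26567138  0.15743928] [-0.44319924  0.13456366 -3.33392847] [-0.01033404 -0.02075373  0.03575574] (array([ 0.002 , -0.0009,  0.0031]), array([ 0.06,  0.11, -0.03])) (array([ 0.0022, -0.001 ,  0.0781]), array([ 0.06,  0.11, -0.03]))
```

View pics/lo.png

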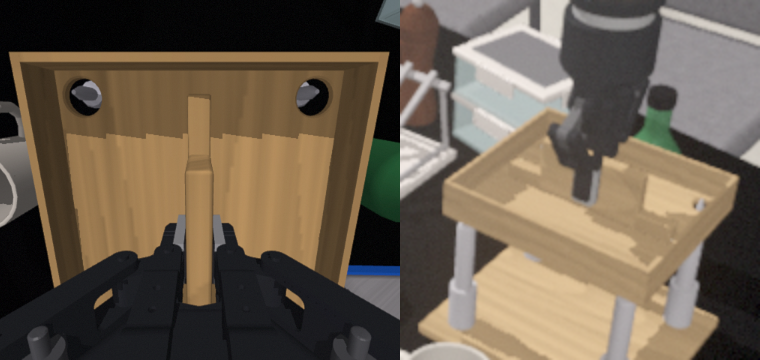

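Both pins visible in the wrist view stand inside their holes, at about (87,96) and (310,95). I'll centre and go on gently.

Emit:
{"api": "send_rows", "payload": {"moves": [[[0.002,-0.001,0,0,0.1,0,-1],[0.002,-0.001,0,0,0.1,0,-1],[0.002,-0.001,0.003,0,0.1,0,-1],[0.002,-0.001,0.006,0,0.1,0,-1],[0.002,-0.001,0.009,0,0.1,0,-1],[0.002,-0.001,0.012,0,0.1,0,-1],[0.002,-0.001,0.014,0,0.1,0,-1],[0.002,-0.001,0.014,0,0.1,0,-1]]]}}

```text
t: 7.15
tool_pos: [0.5473, -0.2634, 0.1422]
orientation: [0.656, 0.755, 0.0, -0.001]
contact_force: [0.2, -0.7, -3.3]
width: 0.133
gripper_force: 59.2
```

Run:
```python
from h import *
from plant import arm
o=arm.observe();print(o["tool_pos"],o["contact_force"],o["wrist_torque"],delta(*over(.06,.001,.002)))
```

```text
[ 0.54732154 -0.26343833  0.14218519] [ 0.22549681 -0.71827072 -3.27608836] [ 0.00366692 -0.02250927 -0.02810077] (array([-0.0006,  0.0009,  0.0629]), array([-0.05, -0.08, -0.03]))
```

Emit:
{"api": "send_rows", "payload": {"moves": [[[-0.0003,0.0005,0.008,0,0,0,-1],[-0.0003,0.0005,0.018,0,0,0,-1],[-0.0003,0.0005,0.028,0,0,0,-1],[-0.0003,0.0005,0.038,0,0,0,-1],[-0.0003,0.0005,0.046,0,0,0,-1],[-0.0003,0.0005,0.052,0,0,0,-1],[-0.0003,0.0005,0.055,0,0,0,-1],[-0.0003,0.0005,0.058,0,0,0,-1],[-0.0003,0.0005,0.06,0,0,0,-1],[-0.0003,0.0005,0.06,0,0,0,-1]]]}}

```text
t: 8.15
tool_pos: [0.5482, -0.2638, 0.0827]
orientation: [0.656, 0.755, 0.0, -0.0]
contact_force: [-1.2, 0.7, -3.1]
width: 0.135
gripper_force: 59.3
```

Run:
```python
from h import *
from plant import arm
o=arm.observe();print(o["tool_pos"],o["contact_force"],o["wrist_torque"],delta(*over(.06,.001,.002)))
```

```text
[ 0.54817879 -0.26377298  0.08272551] [-1.15859205  0.7240144  -3.12996457] [0.00303702 0.04710548 0.01493027] (array([-0.0001,  0.0001,  0.0034]), array([ 0.  , -0.04, -0.03]))
```

Emit:
{"api": "send_rows", "payload": {"moves": [[[0,0,0.001,0,0,0,-1],[0,0,0.002,0,0,0,-1],[0,0,0.003,0,0,0,-1],[0,0,0.004,0,0,0,-1],[0,0,0.004,0,0,0,-1]]]}}

```text
t: 8.65
tool_pos: [0.548, -0.2637, 0.0787]
orientation: [0.656, 0.755, 0.0, -0.0]
contact_force: [-0.1, 0.1, -3.9]
width: 0.13
gripper_force: 59.3
```

Emit:
{"api": "send_rows", "payload": {"moves": [[[0,0,0.0007,0,0,0,-1],[0,0,0.0014,0,0,0,-1],[0,0,0.002,0,0,0,-1],[0,0,0.002,0,0,0,-1]]]}}

```text
t: 9.05
tool_pos: [0.5481, -0.2637, 0.0766]
orientation: [0.656, 0.755, 0.0, -0.0]
contact_force: [-0.2, 1.0, -3.6]
width: 0.133
gripper_force: 59.3
```

Emit:
{"api": "send_rows", "payload": {"moves": [[[0,0,0.0007,0,0,0,-1],[0,0,0.0014,0,0,0,-1],[0,0,0.002,0,0,0,-1],[0,0,0.002,0,0,0,-1]]]}}

```text
t: 9.45
tool_pos: [0.5482, -0.2638, 0.0752]
orientation: [0.656, 0.755, 0.0, -0.0]
contact_force: [-0.4, 0.5, 0.1]
width: 0.128
gripper_force: 59.9
```

Emit:
{"api": "send_rows", "payload": {"moves": [[[0,0,0.001,0,0,0,-1],[0,0,0.001,0,0,0,-1],[0,0,0,0,0,0,1],[0,0,0,0,0,0,1],[0,0,0,0,0,0,1],[0,0,0,0,0,0,1],[0,0,-0.03,0,0,0,1],[0,0,-0.07,0,0,0,1],[0,0,-0.12,0,0,0,1],[0,0,-0.17,0,0,0,1],[0,0,-0.2,0,0,0,1],[0,0,-0.2,0,0,0,1]]]}}

```text
t: 10.65
tool_pos: [0.551, -0.2655, 0.2809]
orientation: [0.656, 0.755, 0.001, 0.005]
contact_force: [-0.4, -1.0, 0.7]
width: 1.002
gripper_force: 0.0
```

Run:
```python
from h import *
from plant import eyes,arm
import cv2
o=arm.observe();print(o["tool_pos"],o["width"])
S,D,W=[eyes.camera_model(n) for n in("scene","side","wrist")]
w=eyes.grab_frame("wrist");d=eyes.grab_frame("side")
R=rot(SY,0).as_matrix();sg=np.array([[-1,-1],[-1,1],[1,1],[1,-1]])
for im,C in((w,W),(d,D)):
    for h,col in((.094,(0,0,255)),(.060,(255,0,0))):
        q=proj(C,np.c_[sg*[.084,.096],np.full(4,h)]@R.T+np.r_[ST,0]);cv2.polylines(im,[q.round().astype(int)],True,col,1)
    for a in proj(C,np.c_[sg*[.066,.078],np.full(4,.154)]@R.T+np.r_[ST,0]): cv2.circle(im,tuple(int(round(t)) for t in a),3,(0,255,0),1)
cv2.imwrite("pics/a1.png",np.hstack([w[:,150:490],cv2.resize(d[215:395,320:500],(460,480))]))
print(delta(*toolpose([.5329,.3197,.098],.1669,np.pi/6,back=.12)))
```

```text
[ 0.55104999 -0.26550961  0.28093329] 1.0020241392241818
(array([0.5788, 0.0157, 0.0895]), array([-29.93,   0.41,  -1.48]))
```

View pics/a1.png

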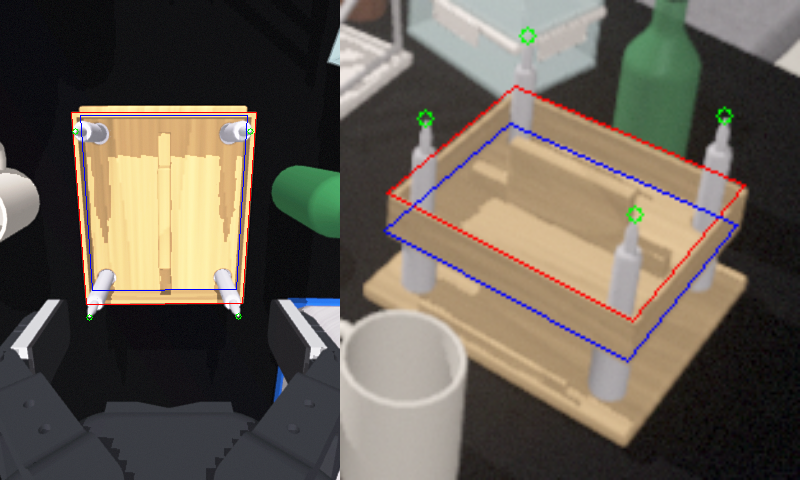

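The deep tray sits level and fully home: the predicted rim matches in both views, and all four posts come through the holes. Next the shallow tray, which I'll measure numerically.

Emit:
{"api": "send_rows", "payload": {"moves": [[[0.579,0.0157,0.09,-30,0.4,-1.5,1],[0.579,0.0157,0.09,-30,0.4,-1.5,1],[0.579,0.0157,0.09,-30,0.4,-1.5,1],[0.579,0.0157,0.09,-30,0.4,-1.5,1],[0.579,0.0157,0.09,-30,0.4,-1.5,1],[0.579,0.0157,0.09,-30,0.4,-1.5,1],[0.579,0.0157,0.09,-30,0.4,-1.5,1],[0.579,0.0157,0.09,-30,0.4,-1.5,1],[0.579,0.0157,0.09,-30,0.4,-1.5,1],[0.579,0.0157,0.09,-30,0.4,-1.5,1],[0.579,0.0157,0.09,-30,0.4,-1.5,1],[0.579,0.0157,0.09,-30,0.4,-1.5,1]]]}}

```text
t: 11.95
tool_pos: [0.4811, 0.3071, 0.1833]
orientation: [0.624, 0.738, 0.196, 0.166]
contact_force: [1.0, 0.5, 0.6]
width: 1.0
gripper_force: 0.0
```

Emit:
{"api": "send_rows", "payload": {"moves": [[[0,0,0,0,0,0,1],[0,0,0,0,0,0,1],[0,0,0,0,0,0,1]]]}}

```text
t: 12.25
tool_pos: [0.482, 0.3046, 0.1841]
orientation: [0.624, 0.738, 0.196, 0.166]
contact_force: [0.5, 0.9, -0.0]
width: 1.001
gripper_force: 0.0
```

Run:
```python
from h import *
from plant import eyes,arm
import cv2,pickle
o=arm.observe();W=eyes.camera_model("wrist");im=eyes.grab_frame("wrist")
cv2.imwrite("pics/w4.png",im);pickle.dump((o,W),open("w4.pkl","wb"));print(o["tool_pos"],o["joints"].round(2),abs(o["qd"]).max())
sg=np.array([[-1,-1],[-1,1],[1,1],[1,-1]]);R=rot(.1669,np.pi/6);c=np.array([.5329,.3197,.098])-R.apply([0,0,.036])
q=proj(W,R.apply(np.c_[sg*[.066,.078],np.full(4,.006)])+c)
hsv=cv2.cvtColor(im,cv2.COLOR_BGR2HSV);non=(hsv[...,1]<70)|(hsv[...,2]<45)
n,lab,st,ce=cv2.connectedComponentsWithStats(non.astype(np.uint8))
for a in q: 
    print("pred",a.round(1),[(ce[i].round(1).tolist(),st[i,2:].tolist()) for i in range(1,n) if np.hypot(*(ce[i]-a))<20 and st[i,4]>15])
# outer bounds of the wood
wood=((hsv[...,0]>8)&(hsv[...,0]<28)&(hsv[...,1]>=70)&(hsv[...,2]>60)).astype(np.uint8)
n,lab,st,ce=cv2.connectedComponentsWithStats(wood);i=1+st[1:,4].argmax()
ct=max(cv2.findContours((lab==i).astype(np.uint8),0,2)[0],key=cv2.contourArea)
print(cv2.approxPolyDP(ct,8,True)[:,0].tolist());print("rim pred",proj(W,R.apply(np.c_[sg*[.084,.096],np.full(4,.018)])+c).round(1).tolist())
```

```text
[0.48202206 0.30463722 0.18413764] [ 0.64  0.18  1.97 -0.44  0.56  0.8 ] 0.026418065790447934
pred [247.7 309.4] [([248.2, 309.4], [13, 10, 93])]
pred [235.7 125. ] [([235.9, 124.8], [15, 17, 191])]
pred [408.9 125.2] [([409.5, 124.1], [14, 16, 175])]
pred [395.4 309.8] [([396.2, 310.0], [12, 9, 79])]
[[442, 97], [204, 97], [226, 337], [417, 337]]
rim pred [[225.6, 334.4], [204.8, 97.6], [440.3, 97.7], [417.5, 334.9]]
```

Run:
```python
from h import *
p,R=toolpose([.5329,.3197,.098],.1669,np.pi/6,back=.003);print(p,delta(p,R))
```

```text
[0.54064092 0.32100409 0.0844034 ] (array([0.007 , 0.0022, 0.1169]), array([-0.15,  0.07, -0.05]))
```

Emit:
{"api": "send_rows", "payload": {"moves": [[[0.007,0.002,0,-0.1,0.1,0,1],[0.007,0.002,0.03,-0.1,0.1,0,1],[0.007,0.002,0.06,-0.1,0.1,0,1],[0.007,0.002,0.08,-0.1,0.1,0,1],[0.007,0.002,0.08,-0.1,0.1,0,1],[0.007,0.002,0.08,-0.1,0.1,0,1],[0.007,0.002,0.08,-0.1,0.1,0,1]]]}}

```text
t: 13.0
tool_pos: [0.5236, 0.3197, 0.119]
orientation: [0.624, 0.737, 0.2, 0.167]
contact_force: [-0.0, 0.4, -0.3]
width: 1.0
gripper_force: 0.0
```

Run:
```python
from h import *
from plant import arm
print(delta(*toolpose([.5329,.3197,.098],.1669,np.pi/6,back=.003)),arm.observe()["joints"].round(2))
```

```text
(array([-0.0017, -0.0027,  0.0384]), array([ 0.18, -0.15, -0.08])) [ 0.61  0.33  1.98 -0.58  0.4   0.93]
```

Emit:
{"api": "send_rows", "payload": {"moves": [[[-0.001,-0.002,0.015,0.1,0,0,1],[-0.001,-0.002,0.028,0.1,0,0,1],[-0.001,-0.002,0.038,0.1,0,0,1],[-0.001,-0.002,0.038,0.1,0,0,1],[-0.001,-0.002,0.038,0.1,0,0,1],[-0.001,-0.002,0.038,0.1,0,0,-1],[-0.001,-0.002,0.038,0.1,0,0,-1],[-0.001,-0.002,0.038,0.1,0,0,-1],[-0.001,-0.002,0.038,0.1,0,0,-1],[-0.001,-0.002,0.038,0.1,0,0,-1],[-0.001,-0.002,0.038,0.1,0,0,-1]]]}}

```text
t: 14.1
tool_pos: [0.5404, 0.322, 0.0841]
orientation: [0.623, 0.738, 0.199, 0.166]
contact_force: [-3.1, -0.4, 2.7]
width: 0.131
gripper_force: 59.2
```

Run:
```python
from h import *
from plant import arm
o=arm.observe();print(o["tool_pos"],o["joints"].round(2),o["contact_force"],o["wrist_torque"])
T=rot(.1669,np.pi/6);print("off in tray axes",T.inv().apply(o["tool_pos"]-toolpose([.5329,.3197,.098],.1669,np.pi/6)[0]),"rot",(T.inv()*Ro.from_matrix(Ro.from_quat(o["orientation"]).as_matrix()@FL)).as_rotvec(degrees=True))
Rt=Ro.from_quat(o["orientation"]).as_matrix()
print(delta(o["tool_pos"]+[0,0,.15],Rt));print(delta(np.array([.575,.12,.26]),rot(.154,np.radians(12)).as_matrix()@FL));print(delta(np.array([.555,-.15,.27]),rot(SY,0).as_matrix()@FL))
```

```text
[0.54036325 0.32204057 0.0840721 ] [ 0.59  0.41  1.99 -0.68  0.33  1.02] [-3.131108   -0.36408094  2.71417003] [-0.04008073  0.27199602  0.03741516]
off in tray axes [-0.00025366  0.0010682   0.0027639 ] rot [ 0.14951255 -0.00868112 -0.0019448 ]
(array([ 0.0003,  0.075 , -0.1299]), array([ 0., -0., -0.]))
(array([-0.2046,  0.0885, -0.1526]), array([18.01, -0.41,  0.71]))
(array([-0.4674,  0.0376, -0.1942]), array([30.01, -0.54,  1.49]))
```

Emit:
{"api": "send_rows", "payload": {"moves": [[[0,0.005,-0.0087,0,0,0,-1],[0,0.02,-0.035,0,0,0,-1],[0,0.04,-0.07,0,0,0,-1],[0,0.06,-0.104,0,0,0,-1],[0,0.075,-0.13,0,0,0,-1],[-0.04,0.078,-0.135,4,-0.1,0.1,-1],[-0.08,0.081,-0.14,8,-0.2,0.3,-1],[-0.12,0.083,-0.145,12,-0.3,0.5,-1],[-0.16,0.086,-0.15,15,-0.3,0.6,-1],[-0.205,0.088,-0.153,18,-0.4,0.7,-1],[-0.245,0.08,-0.159,20,-0.4,0.8,-1],[-0.285,0.073,-0.165,22,-0.4,1,-1]]]}}

```text
t: 15.3
tool_pos: [0.5688, 0.0355, 0.262]
orientation: [0.651, 0.756, 0.052, 0.044]
contact_force: [0.2, 0.7, -3.1]
width: 0.129
gripper_force: 58.8
```

Run:
```python
from h import *
from plant import arm
o=arm.observe();print(o["width"],o["contact_force"]);print(delta(*over(.20,.001,.0028)))
```

```text
0.1294340862663432 [ 0.16899649  0.71237666 -3.07601729]
(array([-0.2931, -0.0698,  0.0322]), array([ 7.84, -0.13,  0.45]))
```

Emit:
{"api": "send_rows", "payload": {"moves": [[[-0.04,-0.008,0,1,0,0,-1],[-0.085,-0.018,0,2,0,0.1,-1],[-0.13,-0.029,0.005,3.5,0,0.2,-1],[-0.17,-0.039,0.01,4.5,-0.1,0.3,-1],[-0.21,-0.049,0.015,5.5,-0.1,0.3,-1],[-0.25,-0.059,0.02,6.5,-0.1,0.4,-1],[-0.28,-0.066,0.025,7.5,-0.1,0.4,-1],[-0.293,-0.07,0.03,7.8,-0.1,0.4,-1],[-0.293,-0.07,0.03,7.8,-0.1,0.4,-1],[-0.293,-0.07,0.03,7.8,-0.1,0.4,-1],[-0.293,-0.07,0.03,7.8,-0.1,0.4,-1],[-0.293,-0.07,0.03,7.8,-0.1,0.4,-1]]]}}

```text
t: 16.5
tool_pos: [0.5487, -0.2604, 0.2234]
orientation: [0.654, 0.756, 0.002, 0.001]
contact_force: [0.5, -0.2, -1.8]
width: 0.135
gripper_force: 58.7
```

Run:
```python
from h import *
from plant import arm
o=arm.observe();print(o["tool_pos"],delta(*over(.165,.001,.0028)))
```

```text
[ 0.54868114 -0.26037275  0.22335503] (array([-0.0033, -0.0011,  0.0383]), array([ 0.24, -0.01,  0.18]))
```

Emit:
{"api": "send_rows", "payload": {"moves": [[[-0.003,-0.001,0.01,0.2,0,0.2,-1],[-0.003,-0.001,0.022,0.2,0,0.2,-1],[-0.003,-0.001,0.034,0.2,0,0.2,-1],[-0.003,-0.001,0.038,0.2,0,0.2,-1],[-0.003,-0.001,0.038,0.2,0,0.2,-1],[-0.003,-0.001,0.038,0.2,0,0.2,-1],[-0.003,-0.001,0.038,0.2,0,0.2,-1]]]}}

```text
t: 17.2
tool_pos: [0.5484, -0.2653, 0.1852]
orientation: [0.656, 0.754, 0.0, 0.0]
contact_force: [0.3, -0.7, -2.3]
width: 0.135
gripper_force: 58.7
```

Run:
```python
from h import *
from plant import arm,eyes
import cv2
o=arm.observe();print(o["tool_pos"],o["contact_force"],delta(*over(.165,.001,.0028)),delta(*over(.130,.001,.0028)))
# hole blobs of the two +y holes and the expected projection of hole and pin, wrist view
W=eyes.camera_model("wrist");im=eyes.grab_frame("wrist");cv2.imwrite("pics/w5.png",im)
R=Ro.from_quat(o["orientation"]).as_matrix()@FL;c=o["tool_pos"]-R@[0,.001,.0173+.0028]
q=proj(W,np.array([[-.066,.078,.006],[.066,.078,.006]])@R.T+c)
p=proj(W,np.array([[-.066,.078,.154],[.066,.078,.154]])@rot(SY,0).as_matrix().T+np.r_[ST,0])
hsv=cv2.cvtColor(im,cv2.COLOR_BGR2HSV);non=((hsv[...,1]<70)|(hsv[...,2]<45)).astype(np.uint8)
n,lab,st,ce=cv2.connectedComponentsWithStats(non)
for a,b in zip(q,p):
    print("hole",a.round(1),"pin",b.round(1),[(ce[i].round(1).tolist(),st[i,2:].tolist()) for i in range(1,n) if np.hypot(*(ce[i]-a))<25 and st[i,4]>15])
```

```text
[ 0.54839527 -0.26531184  0.18519343] [ 0.28400382 -0.65006518 -2.25066075] (array([0.0015, 0.0001, 0.0001]), array([ 0.04,  0.02, -0.13])) (array([0.0015, 0.    , 0.0351]), array([ 0.04,  0.02, -0.13]))
hole [167.2 130.6] pin [181.6 128.7] [([167.4, 129.8], [22, 27, 461])]
hole [468.  130.5] pin [453.3 128.1] [([469.1, 129.7], [23, 28, 466])]
```

Emit:
{"api": "send_rows", "payload": {"moves": [[[0.0012,0,0,0,0,-0.1,-1],[0.0012,0,0.003,0,0,-0.1,-1],[0.0012,0,0.006,0,0,-0.1,-1],[0.0012,0,0.009,0,0,-0.1,-1],[0.0012,0,0.012,0,0,-0.1,-1],[0.0012,0,0.015,0,0,-0.1,-1],[0.0012,0,0.018,0,0,-0.1,-1],[0.0012,0,0.018,0,0,-0.1,-1]]]}}

```text
t: 18.05
tool_pos: [0.5475, -0.2636, 0.1661]
orientation: [0.656, 0.755, -0.0, -0.001]
contact_force: [-0.2, 0.2, -2.3]
width: 0.135
gripper_force: 58.7
```

Run:
```python
from h import *
from plant import arm
o=arm.observe();print(o["tool_pos"],o["contact_force"],o["wrist_torque"],delta(*over(.13,.001,.0028)))
```

```text
[ 0.5474863  -0.26363993  0.16610542] [-0.17507884  0.18782774 -2.29292185] [-0.01464793 -0.04317878  0.00919014] (array([-0.0003,  0.0008,  0.016 ]), array([-0.06, -0.05, -0.02]))
```

Emit:
{"api": "send_rows", "payload": {"moves": [[[-0.0003,0.0006,0.003,0,0,0,-1],[-0.0003,0.0006,0.006,0,0,0,-1],[-0.0003,0.0006,0.009,0,0,0,-1],[-0.0003,0.0006,0.011,0,0,0,-1],[-0.0003,0.0006,0.013,0,0,0,-1],[-0.0003,0.0006,0.015,0,0,0,-1],[-0.0003,0.0006,0.015,0,0,0,-1]]]}}

```text
t: 18.75
tool_pos: [0.5483, -0.2639, 0.1515]
orientation: [0.656, 0.755, -0.0, -0.0]
contact_force: [-1.2, 0.1, -1.6]
width: 0.13
gripper_force: 58.7
```

Emit:
{"api": "send_rows", "payload": {"moves": [[[0,0,0.0007,0,0,0,-1],[0,0,0.0014,0,0,0,-1],[0,0,0.002,0,0,0,-1],[0,0,0.002,0,0,0,-1]]]}}

```text
t: 19.15
tool_pos: [0.5485, -0.264, 0.1498]
orientation: [0.656, 0.755, 0.0, -0.0]
contact_force: [-0.4, -0.2, -2.1]
width: 0.135
gripper_force: 58.7
```

Emit:
{"api": "send_rows", "payload": {"moves": [[[0,0,0.0007,0,0,0,-1],[0,0,0.0014,0,0,0,-1],[0,0,0.002,0,0,0,-1],[0,0,0.0025,0,0,0,-1],[0,0,0.0025,0,0,0,-1]]]}}

```text
t: 19.65
tool_pos: [0.5484, -0.264, 0.1472]
orientation: [0.656, 0.755, -0.0, -0.0]
contact_force: [0.4, 0.4, -1.9]
width: 0.131
gripper_force: 58.7
```

Emit:
{"api": "send_rows", "payload": {"moves": [[[0,0,0.0005,0,0,0,-1],[0,0,0.001,0,0,0,-1],[0,0,0.0015,0,0,0,-1],[0,0,0.0015,0,0,0,-1]]]}}

```text
t: 20.05
tool_pos: [0.5485, -0.264, 0.1459]
orientation: [0.656, 0.755, 0.0, -0.0]
contact_force: [0.5, -0.6, -1.6]
width: 0.131
gripper_force: 58.9
```

Emit:
{"api": "send_rows", "payload": {"moves": [[[0,0,0.0005,0,0,0,-1],[0,0,0.001,0,0,0,-1],[0,0,0.0013,0,0,0,-1],[0,0,0.0013,0,0,0,-1]]]}}

```text
t: 20.45
tool_pos: [0.5485, -0.2641, 0.1457]
orientation: [0.656, 0.755, 0.0, 0.0]
contact_force: [-2.8, -0.2, 5.9]
width: 0.131
gripper_force: 59.9
```

Contact is at the expected height, so I'll release, retreat and check numerically.

Emit:
{"api": "send_rows", "payload": {"moves": [[[0,0,-0.0003,0,0,0,-1],[0,0,-0.0003,0,0,0,1],[0,0,-0.0003,0,0,0,1],[0,0,-0.0003,0,0,0,1],[0,0,-0.0003,0,0,0,1],[0,0,-0.03,0,0,0,1],[0,0,-0.07,0,0,0,1],[0,0,-0.11,0,0,0,1],[0,0,-0.15,0,0,0,1],[0,0,-0.15,0,0,0,1],[0,0,-0.15,0,0,0,1],[0,0,-0.15,0,0,0,1]]]}}

```text
t: 21.65
tool_pos: [0.5477, -0.2636, 0.2931]
orientation: [0.656, 0.755, -0.0, -0.001]
contact_force: [0.6, -0.6, -1.2]
width: 0.999
gripper_force: 0.0
```

Run:
```python
from h import *
from plant import arm,eyes
import cv2
o=arm.observe();print(o["tool_pos"],o["width"],o["contact_force"])
W=eyes.camera_model("wrist");im=eyes.grab_frame("wrist");D=eyes.camera_model("side");d=eyes.grab_frame("side");S=eyes.camera_model("scene");s=eyes.grab_frame("scene")
sg=np.array([[-1,-1],[-1,1],[1,1],[1,-1]]);R=rot(SY,0).as_matrix()
for n,C,i in(("wrist",W,im),("side",D,d),("scene",S,s)):
    cv2.imwrite(f"pics/end_{n}.png",i)
    g=lambda h:proj(C,np.c_[sg*[.084,.096],np.full(4,h)]@R.T+np.r_[ST,0])
    hsv=cv2.cvtColor(i,cv2.COLOR_BGR2HSV)
    wood=((hsv[...,0]>8)&(hsv[...,0]<28)&(hsv[...,1]>=60)&(hsv[...,2]>60)).astype(np.uint8)
    nn,lab,st,ce=cv2.connectedComponentsWithStats(wood);c0=g(.14).mean(0)
    k=min((j for j in range(1,nn) if st[j,4]>800),key=lambda j:np.hypot(*(ce[j]-c0)))
    ct=max(cv2.findContours((lab==k).astype(np.uint8),0,2)[0],key=cv2.contourArea)
    print(n,cv2.approxPolyDP(ct,4,True)[:,0].tolist(),"\n rim top",g(.148).round(0).tolist(),"\n underside",g(.130).round(0).tolist())
```

```text
[ 0.5477076  -0.26361597  0.29310126] 0.9994327331389782 [ 0.56346804 -0.60743951 -1.24855123]
wrist [[424, 112], [214, 113], [232, 328], [408, 327]] 
 rim top [[231.0, 327.0], [213.0, 113.0], [425.0, 113.0], [407.0, 327.0]] 
 underside [[236.0, 318.0], [220.0, 115.0], [418.0, 114.0], [402.0, 318.0]]
side [[391, 226], [340, 263], [339, 272], [355, 278], [358, 287], [354, 295], [346, 290], [345, 281], [338, 289], [338, 303], [356, 311], [358, 320], [345, 324], [342, 309], [329, 326], [356, 332], [370, 349], [431, 382], [479, 321], [468, 313], [463, 324], [456, 322], [476, 301], [479, 286], [472, 282], [485, 261]] 
 rim top [[439.0, 309.0], [339.0, 262.0], [390.0, 224.0], [484.0, 260.0]] 
 underside [[438.0, 318.0], [339.0, 271.0], [389.0, 232.0], [482.0, 268.0]]
scene [[204, 188], [146, 208], [143, 215], [126, 214], [95, 227], [115, 309], [127, 314], [143, 346], [185, 329], [184, 315], [190, 309], [216, 316], [255, 299], [227, 228], [217, 219]] 
 rim top [[96.0, 227.0], [203.0, 189.0], [234.0, 264.0], [117.0, 311.0]] 
 underside [[100.0, 232.0], [206.0, 195.0], [236.0, 269.0], [121.0, 315.0]]
```

```bash
python3 -c "
from plant import workorder
print(workorder.job_done())"
```

```text
the job is handed in; nothing more can be done
None
```

Both trays are back on the stand, the deep one first and then the shallow one; camera checks show both level and fully home, the gripper is clear, and I handed the job in at about 22 s.

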